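# Bolt the reagent chest shut

### The job

Bolt the blue reagent chest on the lab bench shut: with one fingertip press the red spring catch down and keep it down for the whole stroke while the other finger pushes the yellow tab, so that the steel bolt slides fully home through the brass keeper. Then let go so that the catch springs back up and locks the bolt. Only push, gently and without forcing anything; grip nothing, and leave the padlock, the jar and the other things where they are.

Things in the scene. Friction and masses are not known exactly. Their poses are not given: they have to be found in the camera images.
- chest: Blue steel reagent chest, 240 (its x) x 280 (its y) x 90 mm high, fixed, its white lid shut. Origin: centre of its underside. Its +y is the way the bolt slides home. In its axes the bolt's bar runs along y at x = +20 mm and the red catch pad lies at x = -40 mm. Two dark staples over the bar, 12 mm long, at y = -112 and +35 mm, rise 27 mm above the lid; between them only tab and pad exceed 20 mm
- keeper (a point): Middle of the mouth of the brass keeper on the chest's rim into which the bolt slides: chest x = +20, y = +75 mm, 14 mm above the lid. The keeper is 22 mm long and rises 27 mm above the lid. Axes as the chest's
- bolt_tab (a point): Centre of the top edge of the bolt's upright yellow tab, 146 mm above the bench. The tab is 26 mm wide (chest x), 8 mm thick (chest y), 37 mm tall, on the bar whose top is 20 mm above the lid; push the face that looks to the chest's -y. At bolt value 0 it is at chest x = +20, y = -40 mm; it moves with the bolt. Axes as the chest's
- catch_pad (a point): Centre of the flat top of the red catch pad, 22 mm (chest x) by 110 mm (chest y). Up, it is 130 mm above the bench, at chest x = -40, y = -40 mm, its centre line 60 mm from the tab's. It goes straight down, parallel, when pressed anywhere along it, and a fingertip may slide along it while holding it down. Axes as the chest's
- bolt (a joint): Travel of the bolt, m: 0 to 0.003 at the start (drawn back), 0.040 fully home against its stop. It slides with about 2 N of friction and stays where it is left. While the catch is up, a dog between the bolt's side teeth stops it after at most 4 mm
- catch (a joint): How far the red catch is pressed, m: 0 up, 0.010 down at its stop. Its spring pushes back with 3 N at the top, 8 N fully down. Pressed more than about 5 mm it frees the bolt; 7 to 9 mm is a good depth. Let go on the way it rises between the next teeth and stops the bolt; at the end of the stroke it springs up fully and locks the bolt
- padlock: Brass padlock with steel shackle lying loose on the lid beyond the bolt (chest x about +80 mm), 45 x 40 x 18 mm body, shackle 28 mm more. Origin under its body's centre. Bystander
- jar: Small specimen jar standing loose on the lid beyond the bolt, 36 mm wide, 48 mm high. Origin at the centre of its underside. Bystander
- bottle: Amber reagent bottle standing on the bench, 68 mm wide, 160 mm high. Origin at the centre of its underside. Bystander
- washbottle: White bottle with red cap standing on the bench, 64 mm wide, 150 mm high. Origin at the centre of its underside. Bystander
- beaker: Glass beaker standing on the bench, 72 mm wide, 100 mm high. Origin at the centre of its underside. Bystander
- marker: Green marker pen lying on the bench, 130 x 16 x 14 mm. Origin under its centre. Bystander

How it is judged (in metres and radians):
On the way, in this order (a step that is already met when the one before it is completed fails the run):
1. the catch is pressed down far enough to free the bolt while the bolt is still drawn back (value of joint catch above 0.005 m and value of joint bolt below 0.012 m), for 0.1 s.
2. the bolt is pushed fully home with the catch still held down (value of joint bolt above 0.0375 m and value of joint catch above 0.0045 m), for 0.1 s.
At the end, for the whole second after the job is handed in: the bolt is home (at least 37.5 of 40 mm) and at rest, the catch has sprung back up (pressed less than 2.5 mm) (value of joint bolt above 0.0375 m and value of joint catch below 0.0025 m and velocity of joint bolt below 0.005 m/s); the robot touches nothing.
It fails at once if the catch is let up (pressed less than 4 mm) while the bolt is under way, between 8 and 34 mm (value of joint bolt between 0.008 and 0.034 m and value of joint catch below 0.004 m).
It fails at once if the bolt or the catch is forced or pinched with more than 60 N (contact force between the fingers and bolt above 60 N or contact force between the fingers and catch above 60 N).
It fails at once if a bystander is moved more than 20 mm or lifted (distance of any of padlock, jar, bottle, washbottle, beaker, marker from where it was at the start of the episode above 0.02 m).
It also fails if it takes over 32 s, if anything falls off the work surface, if the arm or the gripper's body presses on something with over 40 N, if the wrist force passes 120 N, or if a joint passes its speed limit or range.

### The arm

A 6-joint arm with a two-finger parallel gripper is mounted at the origin on the work surface. World frame = base frame: x ahead of the robot, y to its left, z up, the work surface at z = 0. Lengths are in m, angles in degrees, forces in N, time in s.
With the tool pointing down it reaches from about 0.375 to 0.9 m from the base axis. Payload 3.1 kg.
Tool frame: the origin (TCP) lies midway between the tips of the shut fingers; the grasp point (between the pads) lies 19 mm behind it; x points along the fingers, y is the direction in which the jaws open and shut, and the axes are right-handed (so a half turn about x gives the same grasp; the last joint's range is limited). The gripper opens to 87 mm and grips with 3 to 60 N. Pads are 19 mm wide; open, the fingers measure 117 mm over their backs; the gripper's body (75 mm by 190 mm) begins 51 mm behind the grasp point.
Start: joints at [62.252, 30.224, 82.088, -0, 67.689, -10.227], TCP at [0.188, 0.596, 0.223] pointing down, gripper open.
Joint ranges: [-176.69, 176.69], [-43.24, 126.21], [12.49, 139.97], [-82, 262], [0, 151.66], [-163.58, 163.58]. Speed limits (degrees/s): [159.86, 159.86, 180, 180, 180, 180].

### API

Orientations are given as a 3x3 rotation matrix whose columns are the frame's x, y, z axes.
In Python, from rig import bot gives the robot as it stands.
- The arm moves only by the tool play_rows, never from a script. Its argument "motion" is a list of rows, each a list of 3 entries, a list of its own where there are three numbers: the shift along the tool's x, y, z in mm, then the turn, a rotation vector about the tool's x, y, z in degrees, then the opening, from 0 (shut) to 1 (fully open). A call has 1 to 8 rows; each row is the pose to reach, as a shift and turn from the pose commanded when the call began, along the tool's axes at that moment; what a row does not reach only later rows make up. A row lasts 1/10 s, in which the tool goes at most 50 mm and 8.59 degrees, less where a joint would pass 70% of its speed; a pose out of reach is approached as far as the arm can. A call with a gripper value outside its range is refused whole. The fingers move at their own pace and stop on an object; the grip force is fixed at half the most. Time passes only in rows, so rows that repeat a pose let the fingers close. It gives the time, the measured TCP pose, the force and the opening at its end, in the units of the state.
- bot.read_state(): the state, without advancing time (a new reading comes with each control period).
- bot.capture(name): name is "side" or "top"; returns a dict with "img" (384x512x3 uint8, blue, green, red), "mtx" (3x3 intrinsics, pixels), "rvec" (rotation vector, rad) and "tvec" (3), from world to camera coordinates, as OpenCV has them. Camera axes: x right, y down, z forward; pixel columns grow to the right and rows downward; lengths in m; the calibration is good to about 2 mm. A picture is of the moment at which its call begins. There is no depth.
- bot.hand_in(): hands the job in, once; it reports no verdict.
The state is a dict: "time_s": time; "joint_positions": joint angles; "qvel": joint speeds; "tau": joint torques, N m; "position": TCP position; "tcp_rot": TCP orientation; "force": force on the tool from outside, world axes, zero at the start; "moment": the same for the moment, N m; "opening": opening from 0.0 (shut) to 1.0 (fully open).
Only numpy, scipy, OpenCV 4.12 (cv2) and the standard library are available. Lean on these libraries where they do the work, as an engineer would, in place of code of your own. Each camera call takes 0.05 s, during which the arm holds its last target.

## Working session

There is one attempt and no reset: what is moved stays moved. The work goes in short steps, Python scripts to look and compute and a tool call to move; the robot and the scene stay as the last step left them, time stands still between calls to the robot, and variables do not carry over. Pictures are saved under pics/ and viewed, and the job is handed in when it is done.

Besides the shell and the picture viewer there is one more tool, called in YAML: its name, and indented under it one key for each argument. play_rows: Moves the arm, as the interface text tells. Its arguments: {"type":"object","properties":{"motion":{"type":"array"}},"required":["motion"]}

```bash
mkdir -p pics; ls; python3 - <<'E'
from rig import bot
import cv2,numpy as np
np.set_printoptions(precision=4,suppress=True)
s=bot.read_state();print({k:np.round(v,4).tolist() for k,v in s.items()})
for n in("side","top"):
    c=bot.capture(n);cv2.imwrite(f"pics/{n}0.png",c["img"]);np.savez(f"{n}0.npz",**c);print(n,c["mtx"],c["rvec"],c["tvec"], -cv2.Rodrigues(c["rvec"])[0].T@np.ravel(c["tvec"]))
E
```

```text
pics
{'time_s': 0.0, 'joint_positions': [62.2533, 30.2781, 82.155, -0.0021, 67.6892, -10.2276], 'qvel': [-0.0129, -0.0052, 0.0013, -0.0504, -0.0718, 0.0539], 'tau': [-0.0028, -44.0046, -17.6594, 0.0631, 0.0584, -0.0002], 'position': [0.1878, 0.5954, 0.2216], 'tcp_rot': [[-0.001, 0.301, 0.9536], [-0.0019, 0.9536, -0.301], [-1.0, -0.0021, -0.0003]], 'force': [-0.1355, 0.0392, 0.402], 'moment': [0.0069, -0.0072, -0.02], 'opening': 0.9999}
side [[418.0131   0.     256.4226]
 [  0.     418.0131 191.2633]
 [  0.       0.       1.    ]] [ 2.0734 -0.3199  0.2084] [-0.5284  0.1901  1.2596] [ 0.1795 -1.1089  0.7999]
top [[394.4911   0.     254.3564]
 [  0.     394.4911 188.2741]
 [  0.       0.       1.    ]] [ 2.1296 -2.168   0.0865] [0.0317 0.5723 1.0746] [ 0.4489 -0.0123  1.1321]
```

View pics/side0.png

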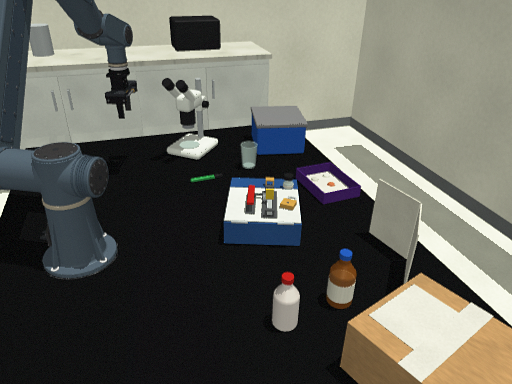

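View pics/top0.png

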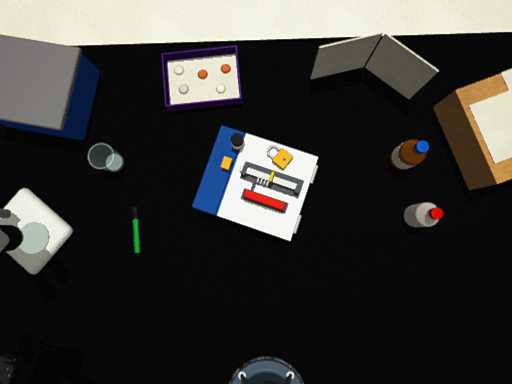

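The chest is at top-view pixel (255,183), with its red pad at (265,200), yellow tab at (272,178) and keeper at (227,163). I'll zoom in on it.

```bash
python3 - <<'E'
import cv2
a=cv2.imread("pics/top0.png")[115:250,180:330];cv2.imwrite("pics/topz.png",cv2.resize(a,None,fx=5,fy=5,interpolation=cv2.INTER_CUBIC)[:600])
a=cv2.imread("pics/side0.png")[165:255,215:310];cv2.imwrite("pics/sidez.png",cv2.resize(a,None,fx=6,fy=6,interpolation=cv2.INTER_CUBIC))
E
```

```text
(no output)
```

View pics/topz.png

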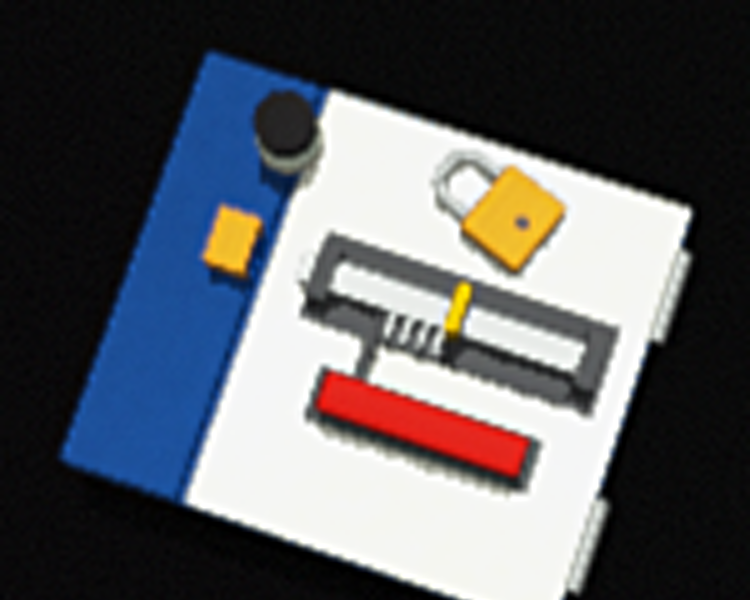

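View pics/sidez.png

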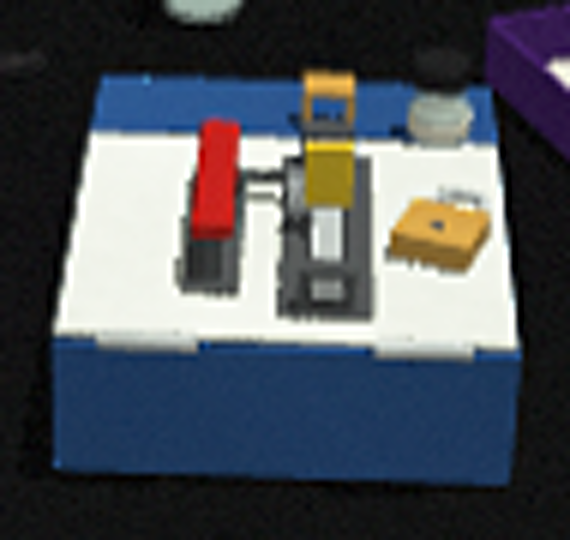

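```bash
cat > h.py <<'E'
import numpy as np,cv2
from scipy.optimize import least_squares
C={n:dict(np.load(f"{n}0.npz")) for n in("side","top")}
def proj(n,P):
    c=C[n];return cv2.projectPoints(np.array(P,float).reshape(-1,3),c["rvec"],c["tvec"],c["mtx"],None)[0].reshape(-1,2)
def w(p,P):
    P=np.atleast_2d(P)/1000.;a=p[2];R=np.array([[np.cos(a),-np.sin(a),0],[np.sin(a),np.cos(a),0],[0,0,1]])
    return P@R.T+[p[0],p[1],0]
E
cat > fit.py <<'E'
from h import *
T=[((120,140,90),(210,50)),((120,-140,90),(693,210)),((-120,140,90),(62,460)),((-29,15,130),(328,370)),((-51,15,130),(313,408)),((-51,-95,130),(523,477)),((-29,-95,130),(538,440))]
S=[((-120,-140,90),(55,340)),((120,-140,90),(520,350)),((-120,-140,0),(55,468)),((120,-140,0),(510,483)),((-120,140,90),(103,77)),((120,140,90),(492,88))]
tp=np.array([np.array(b)/5-.4+[180,115] for a,b in T]);sp=np.array([np.array(b)/6-.42+[215,165] for a,b in S])
def r(p):return np.r_[(proj("top",w(p,[a for a,b in T]))-tp).ravel(),(proj("side",w(p,[a for a,b in S]))-sp).ravel()]
o=least_squares(r,[.6,0,.2]);p=o.x;print(p,np.degrees(p[2]));print(r(p).reshape(-1,2).round(1))
np.save("p.npy",p)
for q in [(20,-40,146),(33,-40,146),(7,-40,146),(20,-36,146),(20,-44,146)]:
  print(q,w(p,q).round(4),((proj("top",w(p,q))-[180,115]+.4)*5).round(),((proj("side",w(p,q))-[215,165]+.4)*6).round())
E
python3 fit.py
```

```text
[ 0.58393361  0.01686374 -0.34809096] -19.944142798512015
[[-0.6 -0.8]
 [ 1.3 -0.4]
 [-1.1  0.7]
 [ 0.4 -0.1]
 [ 0.6  0.4]
 [-0.5  0.5]
 [-0.7 -0.3]
 [-0.7 -1.2]
 [ 0.8 -0.3]
 [-0.1  1.3]
 [ 0.4  1.3]
 [-0.9 -0.3]
 [ 0.6 -0.2]]
(20, -40, 146) [[ 0.5891 -0.0276  0.146 ]] [[463. 309.]] [[331. 148.]]
(33, -40, 146) [[ 0.6013 -0.032   0.146 ]] [[471. 285.]] [[356. 149.]]
(7, -40, 146) [[ 0.5769 -0.0231  0.146 ]] [[455. 334.]] [[307. 147.]]
(20, -36, 146) [[ 0.5905 -0.0238  0.146 ]] [[456. 307.]] [[331. 144.]]
(20, -44, 146) [[ 0.5877 -0.0313  0.146 ]] [[471. 312.]] [[331. 152.]]
```

```bash
cat > go.py <<'E'
from h import *
import sys
from rig import bot
from scipy.spatial.transform import Rotation as Ro
p=np.load("p.npy")
def go(q):
    s=bot.read_state();R=np.array(s["tcp_rot"]);t=np.array(s["position"])
    a=p[2];Y=np.array([np.cos(a),np.sin(a),0]);X=np.array([0,0,-1.]);G=np.c_[X,Y,np.cross(X,Y)]
    d=w(p,q)[0]-t
    print("t",s["time_s"],"open",round(float(s["opening"]),3),"F",np.round(s["force"],2),"mom",np.round(s["moment"],2))
    c=np.linalg.inv(np.array([[np.cos(a),-np.sin(a),0],[np.sin(a),np.cos(a),0],[0,0,1]]))@(t-[p[0],p[1],0])
    print("TCP in chest mm",(c*1000).round(2),"world",t.round(4))
    print("shift mm",(R.T@d*1000).round(1),"turn",Ro.from_matrix(R.T@G).as_rotvec(degrees=True).round(2))
    print("tool axes in chest:\n",(Ro.from_euler("z",-a).as_matrix()@R).round(4))
go([float(v) for v in sys.argv[1:4]])
E
python3 go.py -10 -75 222
```

```text
t 0.1 open 0.998 F [ 0.11 -0.97 -0.98] mom [-0.02 -0.02 -0.1 ]
TCP in chest mm [-569.71  408.74  221.67] world [0.1878 0.5954 0.2217]
shift mm [ 5.000e-01 -5.070e+02  5.388e+02] turn [9.242e+01 7.000e-02 1.000e-01]
tool axes in chest:
 [[-3.000e-04 -4.230e-02  9.991e-01]
 [-1.900e-03  9.991e-01  4.230e-02]
 [-1.000e+00 -1.900e-03 -3.000e-04]]
```

play_rows:
  motion:
    - [[0,-32,34],[6,0,0],0.52]
    - [[0,-64,68],[12,0,0],0.52]
    - [[0,-96,102],[18,0,0],0.52]
    - [[0,-128,136],[24,0,0],0.52]
    - [[0,-160,170],[30,0,0],0.52]
    - [[0,-192,204],[36,0,0],0.52]
    - [[0,-224,238],[42,0,0],0.52]
    - [[0,-254,269],[48,0,0],0.52]

```text
time_s: 0.9
position: [0.3687, 0.2709, 0.2224]
tcp_rot: [[-0.0, 0.912, 0.41], [-0.0, 0.41, -0.912], [-1.0, -0.0, 0.0]]
force: [-0.4, 0.2, 0.6]
opening: 0.524
```

```bash
python3 go.py -10 -75 222
```

```text
t 0.9 open 0.524 F [-0.41  0.16  0.6 ] mom [-0.08 -0.01  0.06]
TCP in chest mm [-288.96  165.39  222.43] world [0.3687 0.2709 0.2224]
shift mm [  0.5  32.6 366.8] turn [4.417e+01 1.000e-02 1.000e-02]
tool axes in chest:
 [[-0.000e+00  7.173e-01  6.967e-01]
 [-2.000e-04  6.967e-01 -7.173e-01]
 [-1.000e+00 -2.000e-04  1.000e-04]]
```

play_rows:
  motion:
    - [[0,4,46],[6,0,0],0.52]
    - [[0,8,92],[12,0,0],0.52]
    - [[0,12,138],[18,0,0],0.52]
    - [[0,16,184],[24,0,0],0.52]
    - [[0,20,230],[30,0,0],0.52]
    - [[0,24,276],[36,0,0],0.52]
    - [[0,29,322],[41,0,0],0.52]
    - [[0,32.5,367],[44.2,0,0],0.52]

```text
time_s: 1.7
position: [0.5504, -0.0496, 0.2222]
tcp_rot: [[-0.0, 0.94, -0.341], [0.0, -0.341, -0.94], [-1.0, -0.0, -0.0]]
force: [0.1, 0.0, 0.5]
opening: 0.524
```

```bash
python3 go.py -10 -75 160; python3 - <<'E'
from rig import bot
import cv2
for n,(x,y) in (("side",(190,110)),("top",(180,115))):
    c=bot.capture(n);a=c["img"][y:y+140,x:x+150];cv2.imwrite(f"pics/{n}1.png",cv2.resize(a,None,fx=4,fy=4,interpolation=cv2.INTER_CUBIC))
E
```

```text
t 1.7 open 0.524 F [0.12 0.   0.45] mom [-0.07  0.03 -0.01]
TCP in chest mm [ -8.84 -73.92 222.24] world [ 0.5504 -0.0496  0.2222]
shift mm [62.2 -1.1  1.1] turn [ 0.03 -0.01  0.03]
tool axes in chest:
 [[-5.e-04  1.e+00  4.e-04]
 [ 2.e-04  4.e-04 -1.e+00]
 [-1.e+00 -5.e-04 -2.e-04]]
```

View pics/side1.png

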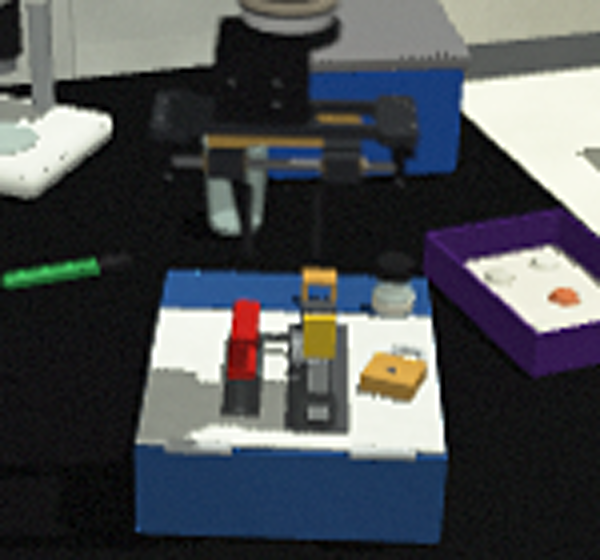

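View pics/top1.png

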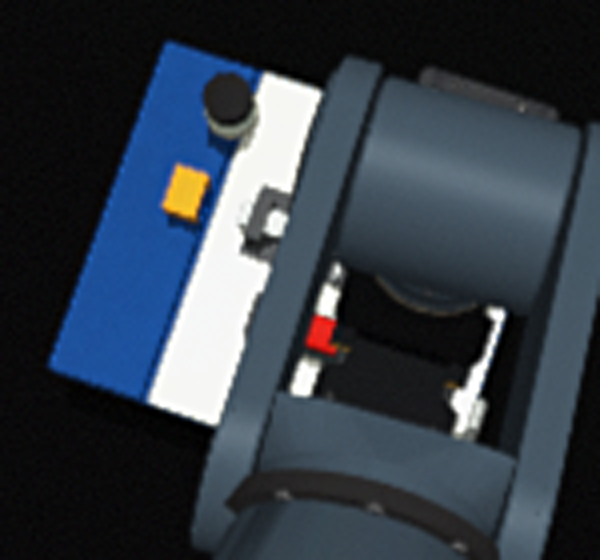

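play_rows:
  motion:
    - [[20,-1,1],[0,0,0],0.52]
    - [[40,-1,1],[0,0,0],0.52]
    - [[62,-1,1],[0,0,0],0.52]
    - [[69,-1,1],[0,0,0],0.52]
    - [[69,-1,1],[0,0,0],0.52]

```text
time_s: 2.3
position: [0.5473, -0.0476, 0.1524]
tcp_rot: [[-0.003, 0.942, -0.337], [0.001, -0.337, -0.942], [-1.0, -0.004, 0.0]]
force: [0.2, -0.3, 0.7]
opening: 0.519
```

```bash
python3 go.py -10 -60 133; python3 - <<'E'
from rig import bot
import cv2
for n,(x,y) in (("side",(215,145)),):
    c=bot.capture(n);a=c["img"][y:y+90,x:x+100];cv2.imwrite(f"pics/{n}2.png",cv2.resize(a,None,fx=6,fy=6,interpolation=cv2.INTER_CUBIC))
E
```

```text
t 2.3 open 0.519 F [ 0.21 -0.32  0.66] mom [-0.11  0.05  0.01]
TCP in chest mm [-12.5  -73.06 152.43] world [ 0.5473 -0.0476  0.1524]
shift mm [ 19.4   2.6 -13.1] turn [0.26 0.01 0.2 ]
tool axes in chest:
 [[-3.6e-03  1.0e+00  4.6e-03]
 [-1.0e-04  4.6e-03 -1.0e+00]
 [-1.0e+00 -3.6e-03  1.0e-04]]
```

View pics/side2.png

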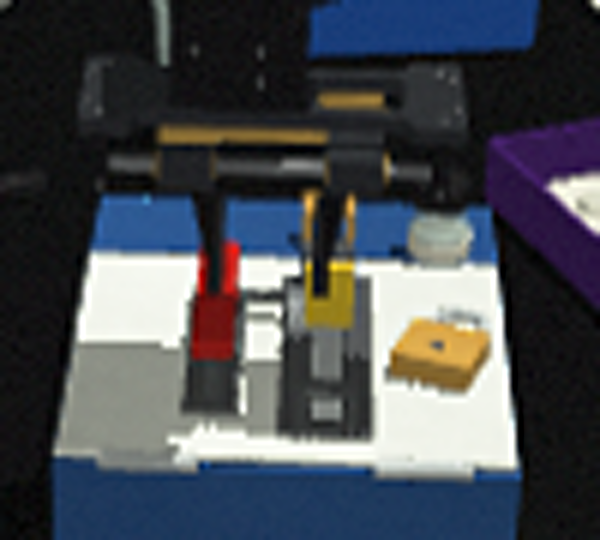

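play_rows:
  motion:
    - [[0,2.5,0],[0,0,0],0.55]
    - [[0,2.5,0],[0.3,0,0.2],0.55]
    - [[0,2.5,0],[0.3,0,0.2],0.55]

```text
time_s: 2.65
position: [0.5514, -0.0493, 0.1544]
tcp_rot: [[0.005, 0.94, -0.342], [-0.002, -0.342, -0.94], [-1.0, 0.005, -0.0]]
force: [-0.7, 0.4, -0.7]
opening: 0.551
```

```bash
python3 go.py -10 -60 133; python3 - <<'E'
from rig import bot
import cv2
from h import *
p=np.load("p.npy")
for n,(x,y) in (("side",(240,155)),):
    c=bot.capture(n);a=c["img"][y:y+60,x:x+50];cv2.imwrite(f"pics/{n}3.png",cv2.resize(a,None,fx=10,fy=10,interpolation=cv2.INTER_CUBIC))
    for q in [(-40,-73,152),(20,-73,152),(20,-82.5,152),(-40,-82.5,152),(33,-44,146),(7,-44,146),(-51,-95,130),(-29,-95,130),(-29,15,130),(-51,15,130)]: print(q,((proj(n,w(p,q))-[x,y])*10+4.5).round())
E
```

```text
t 2.65 open 0.551 F [-0.72  0.42 -0.7 ] mom [-0.09  0.06  0.04]
TCP in chest mm [ -8.02 -73.27 154.42] world [ 0.5514 -0.0493  0.1544]
shift mm [ 21.4  -2.1 -13.3] turn [-0.08 -0.01 -0.3 ]
tool axes in chest:
 [[ 5.3e-03  1.0e+00 -1.4e-03]
 [ 1.0e-04 -1.4e-03 -1.0e+00]
 [-1.0e+00  5.3e-03 -1.0e-04]]
(-40, -73, 152) [[109. 377.]]
(20, -73, 152) [[303. 383.]]
(20, -82.5, 152) [[303. 398.]]
(-40, -82.5, 152) [[108. 392.]]
(33, -44, 146) [[344. 355.]]
(7, -44, 146) [[261. 352.]]
(-51, -95, 130) [[ 70. 473.]]
(-29, -95, 130) [[141. 475.]]
(-29, 15, 130) [[154. 303.]]
(-51, 15, 130) [[ 87. 301.]]
```

View pics/side3.png

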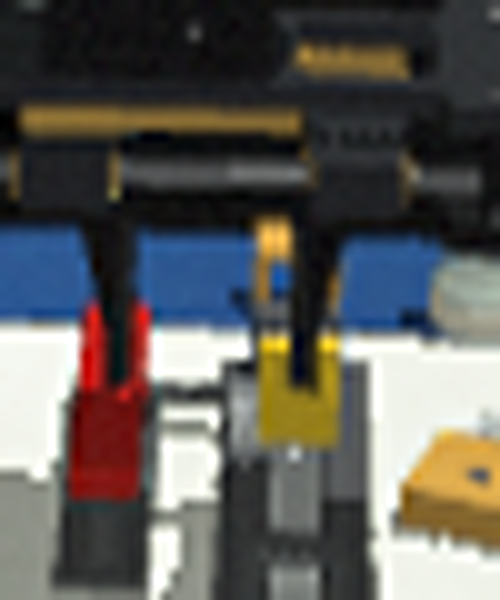

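play_rows:
  motion:
    - [[0,-2,-4],[0,0,0],0.59]
    - [[4,-2,-8],[0,0,0],0.59]
    - [[8,-2,-13],[0,0,-0.2],0.59]
    - [[12,-2,-13],[0,0,-0.2],0.59]
    - [[14,-2,-13],[0,0,-0.2],0.59]
    - [[14,-2,-13],[0,0,-0.2],0.59]
    - [[14,-2,-13],[0,0,-0.2],0.59]
    - [[14,-2,-13],[0,0,-0.2],0.59]

```text
time_s: 3.5
position: [0.5536, -0.0365, 0.1396]
tcp_rot: [[0.0, 0.94, -0.343], [-0.0, -0.343, -0.94], [-1.0, 0.0, 0.0]]
force: [-0.5, -0.0, -1.0]
opening: 0.586
```

```bash
python3 go.py -10 -60 133
```

```text
t 3.5 open 0.586 F [-0.54 -0.01 -1.03] mom [-0.11  0.06 -0.02]
TCP in chest mm [-10.33 -60.48 139.6 ] world [ 0.5536 -0.0365  0.1396]
shift mm [ 6.6  0.3 -0.5] turn [-0.09  0.   -0.01]
tool axes in chest:
 [[ 2.0e-04  1.0e+00 -1.5e-03]
 [-0.0e+00 -1.5e-03 -1.0e+00]
 [-1.0e+00  2.0e-04  0.0e+00]]
```

play_rows:
  motion:
    - [[2,0,0],[0,0,0],0.59]
    - [[4,0,0],[0,0,0],0.59]
    - [[6,0,0],[0,0,0],0.59]
    - [[8,0,0],[0,0,0],0.59]
    - [[10,0,0],[0,0,0],0.59]
    - [[11.5,0,0],[0,0,0],0.59]
    - [[12.5,0,0],[0,0,0],0.59]
    - [[12.5,0,0],[0,0,0],0.59]

```text
time_s: 4.3
position: [0.5535, -0.0364, 0.1272]
tcp_rot: [[-0.0, 0.94, -0.342], [-0.0, -0.342, -0.94], [-1.0, -0.0, 0.0]]
force: [-1.0, -0.8, 4.0]
opening: 0.588
```

```bash
python3 go.py -10 -60 122.5
```

```text
t 4.3 open 0.588 F [-0.96 -0.79  3.97] mom [-0.12  0.35  0.01]
TCP in chest mm [-10.47 -60.43 127.21] world [ 0.5535 -0.0364  0.1272]
shift mm [ 4.7  0.5 -0.4] turn [-0.07  0.01  0.  ]
tool axes in chest:
 [[-0.0e+00  1.0e+00 -1.3e-03]
 [-1.0e-04 -1.3e-03 -1.0e+00]
 [-1.0e+00 -0.0e+00  1.0e-04]]
```

play_rows:
  motion:
    - [[1.5,0,0],[0,0,0],0.59]
    - [[3,0,0],[0,0,0],0.59]
    - [[4.2,0,0],[0,0,0],0.59]
    - [[5.2,0,0],[0,0,0],0.59]
    - [[5.2,0,0],[0,0,0],0.59]
    - [[5.2,0,0],[0,0,0],0.59]

```text
time_s: 4.9
position: [0.5535, -0.0364, 0.1222]
tcp_rot: [[0.0, 0.94, -0.342], [-0.0, -0.342, -0.94], [-1.0, 0.0, 0.0]]
force: [-0.9, -0.1, 6.5]
opening: 0.59
```

```bash
python3 go.py -10 -20 122.2;  python3 - <<'E'
from rig import bot
import cv2
for n,(x,y) in (("side",(240,155)),):
    c=bot.capture(n);a=c["img"][y:y+60,x:x+50];cv2.imwrite(f"pics/{n}4.png",cv2.resize(a,None,fx=10,fy=10,interpolation=cv2.INTER_CUBIC))
E
```

```text
t 4.9 open 0.59 F [-0.91 -0.05  6.55] mom [-0.08  0.52  0.01]
TCP in chest mm [-10.41 -60.41 122.17] world [ 0.5535 -0.0364  0.1222]
shift mm [ -0.    0.4 -40.4] turn [-0.07  0.01 -0.01]
tool axes in chest:
 [[ 1.0e-04  1.0e+00 -1.1e-03]
 [-2.0e-04 -1.1e-03 -1.0e+00]
 [-1.0e+00  1.0e-04  2.0e-04]]
```

View pics/side4.png

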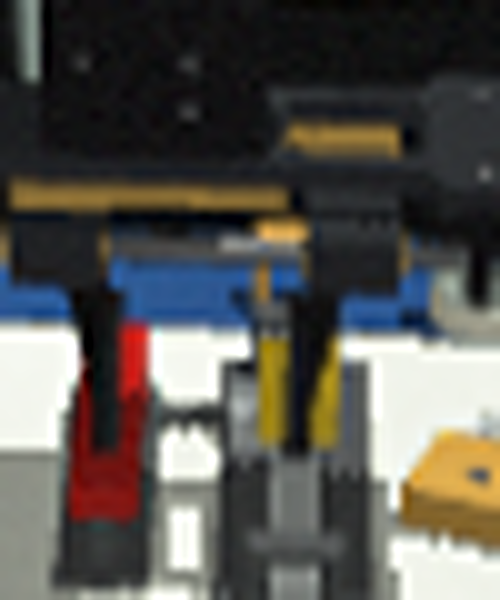

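The pad is down about 8 mm. The left tip, at (105,440), is on the red pad, and the right tip, at (298,445), is in front of the yellow tab.

play_rows:
  motion:
    - [[0,0,-3],[0,0,0],0.59]
    - [[0,0,-6],[0,0,0],0.59]
    - [[0,0,-9],[0,0,0],0.59]
    - [[0,0,-12],[0,0,0],0.59]
    - [[0,0,-15],[0,0,0],0.59]
    - [[0,0,-18],[0,0,0],0.59]

```text
time_s: 5.55
position: [0.5599, -0.0216, 0.1224]
tcp_rot: [[0.0, 0.94, -0.341], [-0.004, -0.341, -0.94], [-1.0, 0.002, 0.004]]
force: [-2.8, -7.4, 6.2]
opening: 0.587
```

```bash
python3 go.py -10 -13.5 122.2
```

```text
t 5.55 open 0.587 F [-2.76 -7.44  6.19] mom [-1.14  0.73  0.04]
TCP in chest mm [ -9.49 -44.31 122.41] world [ 0.5599 -0.0216  0.1224]
shift mm [  0.1  -0.5 -30.8] turn [ 0.02  0.21 -0.1 ]
tool axes in chest:
 [[ 1.7e-03  1.0e+00  3.0e-04]
 [-3.7e-03  3.0e-04 -1.0e+00]
 [-1.0e+00  1.7e-03  3.7e-03]]
```

play_rows:
  motion:
    - [[0,0,-3],[0,0,0],0.59]
    - [[0.3,0,-6],[0,0,0],0.59]
    - [[0.3,0,-9],[0,0,0],0.59]
    - [[0.3,0,-12],[0,0,0],0.59]
    - [[0.3,0,-15],[0,0,0],0.59]

```text
time_s: 6.05
position: [0.5651, -0.0075, 0.1222]
tcp_rot: [[0.0, 0.94, -0.341], [-0.004, -0.341, -0.94], [-1.0, 0.002, 0.004]]
force: [-3.0, -6.3, 7.6]
opening: 0.588
```

```bash
python3 go.py -10 -13.5 122.2
```

```text
t 6.05 open 0.588 F [-2.99 -6.25  7.6 ] mom [-1.17  0.65  0.08]
TCP in chest mm [ -9.4  -29.36 122.23] world [ 0.5651 -0.0075  0.1222]
shift mm [ -0.   -0.6 -15.9] turn [ 0.02  0.21 -0.11]
tool axes in chest:
 [[ 1.9e-03  1.0e+00  3.0e-04]
 [-3.7e-03  3.0e-04 -1.0e+00]
 [-1.0e+00  1.9e-03  3.7e-03]]
```

play_rows:
  motion:
    - [[0,0,-2.5],[0,0,0],0.59]
    - [[0,0,-5],[0,0,0],0.59]
    - [[0,0,-7.5],[0,0,0],0.59]
    - [[0,0,-10],[0,0,0],0.59]
    - [[0,0,-12],[0,0,0],0.59]
    - [[0,0,-13.5],[0,0,0],0.59]

```text
time_s: 6.65
position: [0.5697, 0.0052, 0.1222]
tcp_rot: [[0.0, 0.94, -0.341], [-0.004, -0.341, -0.94], [-1.0, 0.002, 0.004]]
force: [-2.5, -6.4, 6.9]
opening: 0.59
```

```bash
python3 go.py -10 -13.5 122.2
```

```text
t 6.65 open 0.59 F [-2.45 -6.43  6.9 ] mom [-1.15  0.68  0.09]
TCP in chest mm [ -9.39 -15.82 122.23] world [0.5697 0.0052 0.1222]
shift mm [ 0.  -0.6 -2.3] turn [ 0.02  0.21 -0.11]
tool axes in chest:
 [[ 1.8e-03  1.0e+00  3.0e-04]
 [-3.7e-03  3.0e-04 -1.0e+00]
 [-1.0e+00  1.8e-03  3.7e-03]]
```

Not at the stop yet. I'll advance 1 mm at a time and watch for the force to rise.

play_rows:
  motion:
    - [[0,0,-1],[0,0,0],0.59]
    - [[0,0,-2],[0,0,0],0.59]
    - [[0,0,-2],[0,0,0],0.59]

```text
time_s: 6.95
position: [0.5704, 0.0072, 0.1222]
tcp_rot: [[0.001, 0.94, -0.341], [-0.004, -0.341, -0.94], [-1.0, 0.002, 0.003]]
force: [-2.4, -6.5, 7.8]
opening: 0.589
```

```bash
python3 go.py -10 -13.5 122.2;  python3 - <<'E'
from rig import bot
import cv2
for n,(x,y) in (("side",(240,155)),):
    c=bot.capture(n);a=c["img"][y:y+60,x:x+50];cv2.imwrite(f"pics/{n}5.png",cv2.resize(a,None,fx=10,fy=10,interpolation=cv2.INTER_CUBIC))
E
```

```text
t 6.95 open 0.589 F [-2.41 -6.46  7.76] mom [-1.1   0.6   0.11]
TCP in chest mm [ -9.41 -13.74 122.21] world [0.5704 0.0072 0.1222]
shift mm [ 0.  -0.6 -0.2] turn [ 0.02  0.2  -0.11]
tool axes in chest:
 [[ 1.8e-03  1.0e+00  3.0e-04]
 [-3.4e-03  3.0e-04 -1.0e+00]
 [-1.0e+00  1.8e-03  3.4e-03]]
```

View pics/side5.png

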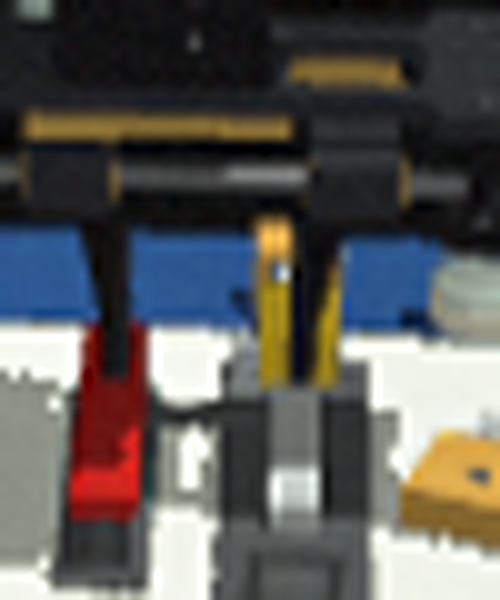

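play_rows:
  motion:
    - [[0,0,-1],[0,0,0],0.59]
    - [[0,0,-1.5],[0,0,0],0.59]
    - [[0,0,-1.5],[0,0,0],0.59]

```text
time_s: 7.3
position: [0.5705, 0.0076, 0.1223]
tcp_rot: [[-0.0, 0.94, -0.341], [-0.005, -0.341, -0.94], [-1.0, 0.002, 0.005]]
force: [-3.4, -8.5, 8.0]
opening: 0.589
```

play_rows:
  motion:
    - [[0,0,-0.7],[0,0,0],0.59]
    - [[0,0,-1.4],[0,0,0],0.59]
    - [[0,0,-1.4],[0,0,0],0.59]

```text
time_s: 7.6
position: [0.5706, 0.0076, 0.1223]
tcp_rot: [[-0.001, 0.94, -0.341], [-0.007, -0.341, -0.94], [-1.0, 0.001, 0.008]]
force: [-4.6, -13.1, 9.0]
opening: 0.59
```

```bash
python3 go.py -10 -10 122.2
```

```text
t 7.6 open 0.59 F [ -4.58 -13.08   9.04] mom [-2.3   0.98 -0.16]
TCP in chest mm [ -9.39 -13.28 122.29] world [0.5706 0.0076 0.1223]
shift mm [ 0.1 -0.6 -3.3] turn [ 0.03  0.43 -0.07]
tool axes in chest:
 [[ 1.2e-03  1.0e+00  6.0e-04]
 [-7.5e-03  6.0e-04 -1.0e+00]
 [-1.0e+00  1.2e-03  7.5e-03]]
```

```bash
python3 - <<'E'
from rig import bot
import cv2
from h import *
p=np.load("p.npy")
x,y=240,155
c=bot.capture("side");a=c["img"][y:y+60,x:x+50];cv2.imwrite("pics/side6.png",cv2.resize(a,None,fx=10,fy=10,interpolation=cv2.INTER_CUBIC))
for Y in (-4,-44):
  for q in [(33,Y,146),(33,Y,110),(7,Y,110)]: print(q,((proj("side",w(p,q))-[x,y])*10+4.5).round())
E
```

```text
(33, -4, 146) [[343. 294.]]
(33, -4, 110) [[339. 390.]]
(7, -4, 110) [[260. 387.]]
(33, -44, 146) [[344. 355.]]
(33, -44, 110) [[339. 452.]]
(7, -44, 110) [[258. 450.]]
```

View pics/side6.png

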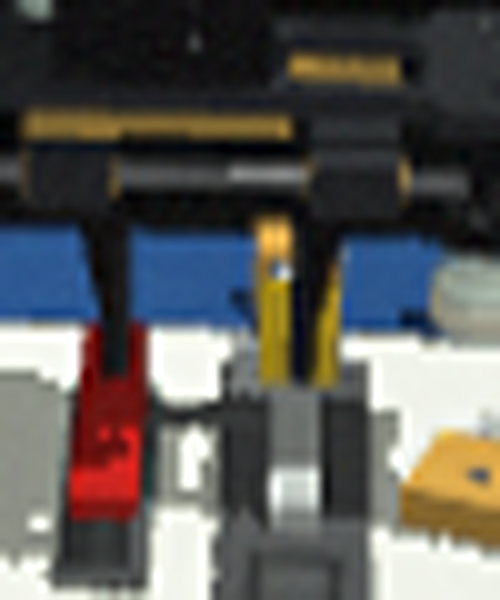

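The tab's lower edge is at row 387, which is where it is predicted to be at full home, and the force has risen at a fixed position. The bolt is on its stop. Next I ease the push and lift straight up.

play_rows:
  motion:
    - [[0,0,1],[0,0,0],0.59]
    - [[0,0,2],[0,0,0],0.59]
    - [[-4,0,2],[0,0,0],0.59]
    - [[-8,0,2.5],[0,0,0],0.59]
    - [[-14,0,5],[0,0,0],0.59]
    - [[-24,0,8],[0,0,0],0.59]
    - [[-40,0,8],[0,0,0],0.59]
    - [[-60,0,8],[0,0,0],0.59]

```text
time_s: 8.45
position: [0.5677, 0.0047, 0.1816]
tcp_rot: [[-0.002, 0.94, -0.342], [0.001, -0.342, -0.94], [-1.0, -0.002, -0.0]]
force: [0.2, 0.1, -0.1]
opening: 0.59
```

play_rows:
  motion:
    - [[-25,0,20],[0,0,0],0.59]
    - [[-50,0,60],[0,0,0],0.59]
    - [[-60,-40,100],[0,0,0],0.59]
    - [[-60,-80,140],[0,0,0],0.59]
    - [[-60,-90,180],[0,0,0],0.59]
    - [[-60,-90,220],[0,0,0],0.59]
    - [[-60,-90,220],[0,0,0],0.59]
    - [[-60,-90,220],[0,0,0],0.59]

```text
time_s: 9.25
position: [0.4084, -0.172, 0.2419]
tcp_rot: [[0.001, 0.939, -0.345], [0.0, -0.345, -0.939], [-1.0, 0.001, -0.001]]
force: [-0.3, -0.2, -0.2]
opening: 0.591
```

```bash
python3 - <<'E'
from rig import bot
import cv2
from h import *
s=bot.read_state();print(s["time_s"],s["position"],s["force"],np.abs(s["qvel"]).max())
p=np.load("p.npy")
for n,(x,y,X,Y) in (("side",(215,155,100,95)),("top",(180,115,150,100))):
    c=bot.capture(n);k=6 if n=="side" else 5;a=c["img"][y:y+Y,x:x+X];cv2.imwrite(f"pics/{n}7.png",cv2.resize(a,None,fx=k,fy=k,interpolation=cv2.INTER_CUBIC))
    for q in [(33,0,146),(33,-4,110),(-51,-95,130),(-51,15,130)]: print(n,q,((proj(n,w(p,q))-[x,y]+.4)*k).round())
E
```

```text
9.25 [ 0.40837769 -0.17198162  0.24190369] [-0.25022082 -0.22477622 -0.19735864] 2.7095632622675807
side (33, 0, 146) [[355. 172.]]
side (33, -4, 110) [[353. 233.]]
side (-51, -95, 130) [[192. 284.]]
side (-51, 15, 130) [[202. 180.]]
top (33, 0, 146) [[396. 260.]]
top (33, -4, 110) [[405. 274.]]
top (-51, -95, 130) [[520. 480.]]
top (-51, 15, 130) [[316. 410.]]
```

View pics/side7.png

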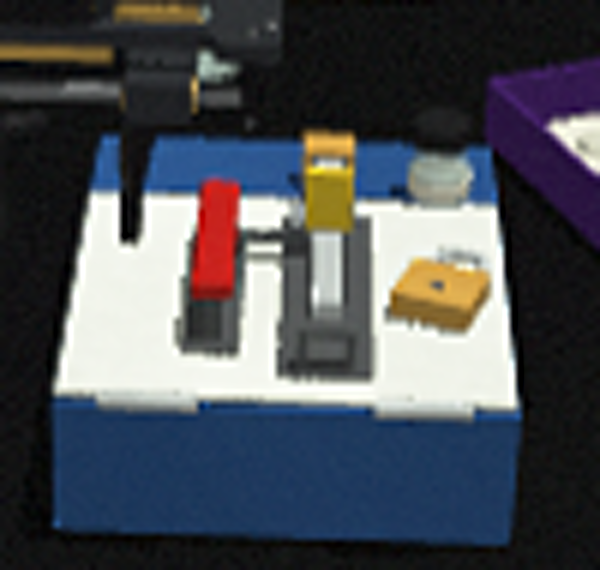

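View pics/top7.png

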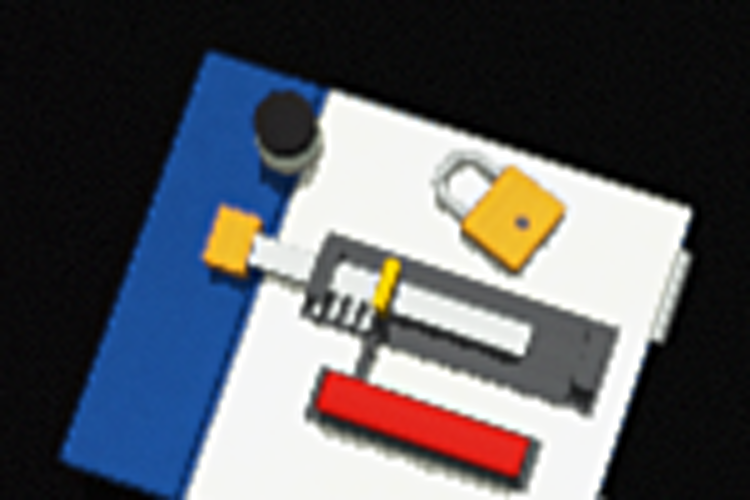

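The bolt runs into the keeper, with the tab at (387,285). The pad is back where it started at (313,408)–(523,477), and the jar and padlock look unchanged. I'll hand the job in.

play_rows:
  motion:
    - [[0,0,0],[0,0,0],0.59]
    - [[0,0,0],[0,0,0],0.59]

```text
time_s: 9.55
position: [0.4089, -0.1702, 0.2414]
tcp_rot: [[-0.0, 0.94, -0.34], [0.0, -0.34, -0.94], [-1.0, -0.0, -0.0]]
force: [-0.7, -0.1, 0.2]
opening: 0.589
```

```bash
python3 -c "
from rig import bot
print(bot.read_state()['force']);print(bot.hand_in())"
```

```text
[-0.72797049 -0.09491982  0.16077366]
the job is handed in; nothing more can be done
None
```

The bolt is home through the brass keeper, the catch has sprung back up, and I handed the job in at about 9.6 s. No verdict came back, and I judged bolt and catch from pictures, tool position and force, since neither joint can be read directly.

- **Stroke:** One fingertip held the red catch about 8 mm down throughout while the other pushed the yellow tab. I stopped when the push rose from about 7 N to 14 N with the tool no longer moving. At that point the tab's lower edge was where the chest fit puts it at full home.
- **Release:** I eased the push, lifted straight up and backed away from the chest.
- **Last checks:** The final pictures show the bar inside the keeper and the catch pad at its original height. The padlock and jar look unmoved. I did not compare the bottle, wash bottle, beaker and marker again at the end. The force on the tool was about zero, within its noise of about 1 N.
- **Disagreements:** Right after moves, the tool position differed by a few mm from where I had sent it, so I held still before reading it near the chest. None of the checks failed.

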